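# Free the fruit wedger's carriage and draw it to the loading end

## Task

The fruit wedger's carriage is locked beside its blades. Pull the knob up out of its notch, turn it counterclockwise until it snaps fully down into the free notch (feel for it: its exact place is not marked, and do not force the knob), then gently slide the carriage by its handle away from the blades until it rests against the rubber end stop. Let go of everything, and leave the fruit and other things on the counter alone.

Things in the scene. Friction and masses are not known exactly. Their poses are not given: they have to be found in the camera images.
- wedger: fixed grey base plate of a counter-top fruit wedger, 240 mm along its x (-130 to 110) by 340 mm along its y (-190 to 150), top 25 mm above the counter. Origin at counter level, z up. Vertical knob axis at x -75, y 0 mm; two rails along y carry the carriage (x 35 mm) from the round blade frame (y -165 mm, 130 mm high) to the end stop on the +y end.
- knob: black sprung knob, 100 g, beside the rails. Origin on its vertical axis, 80 mm above the counter when fully down. Upright grip bar 48 (knob x) x 14 thick (knob y) x 36 mm tall, from 20 below to 16 above the origin; pinch it across the 14 mm. Round 66 mm skirt below it. A steel bolt tab sticks out along +x to 44 mm from the axis, 20 to 32 mm below the origin; locked: x along the wedger's x.
- collar: fixed metal collar, 63 mm across, under the knob, centred on its axis, origin 25 mm above the counter. A pin under the skirt sits in a 6 mm deep notch. The free notch lies 60 to 100 degrees counterclockwise (seen from above) of the locked one; it differs each time, is hidden by the skirt and takes the pin within 3.5 degrees. Between the notches the pin rides on a level land, 6 mm up.
- knob_top (a point): centre of the top of the knob's grip bar, on its axis, 96 mm above the counter when the knob is fully down, 102 mm on the land. A spring draws the knob down with 7 N, 10 N at its pull stop 10 mm up. Let go over the land, it rests there and turns on easily (0.1 Nm) by fingers just loose on the bar, or taken anew; at the free notch it drops 6 mm by itself and resists turning.
- carriage: aluminium sliding carriage, 0.4 to 0.8 kg, plate 110 (x) x 90 mm (y), axes as the wedger's; origin under its middle, 25 mm above the counter. It starts at y -60 mm in the wedger's frame and slides to +y (about 2 to 5 N) when the knob's tab is out of the way of its lug; at y 50 mm it touches the end stop. An upright disc of 60 mm diameter stands at its -y edge (35 to 43 mm from the middle).
- handle (a point): centre of the carriage's black handle bar: 55 mm along the wedger's x, 16 mm thick along y, 34 mm tall (17 above and below this point), 95 mm above the counter, on a thin post. 42 mm of free room to the disc behind it, all free on the +y side.
- bumper: fixed end stop at the +y end of the rails: a rubber block 50 mm wide (x), 22 mm tall, with a metal bracket behind it. Origin at the middle of its face to the carriage, 25 mm above the counter.
- apple: bystander: red apple, 72 mm across, 65 mm tall, standing beyond the +y end of the wedger. Origin under its middle.
- green_apple: bystander: yellow-green apple, 72 mm across, 65 mm tall, standing well to one side of the robot. Origin under its middle.
- pomegranate: bystander: pomegranate, 86 mm across, 78 mm tall, standing beyond the blade end of the wedger. Origin under its middle.
- mango: bystander: mango standing on its blunt end, 72 mm across, 95 mm tall, well to one side of the robot. Origin under its middle.
- steel_cup: bystander: open steel cup, 70 mm across, 85 mm tall, behind the wedger (its +x side). Origin under its middle.
- tape_roll: bystander: cardboard tape ring, 76 mm across, 25 mm tall, lying between the robot and the wedger. Origin under its middle.
- knife: bystander: small fruit knife with a red handle, 190 mm long, 14 mm high, lying between the robot and the wedger. Origin where handle and blade meet.

How it is judged:
On the way, in this order (a step that is already met when the one before it is completed fails the run):
1. the knob is pulled up out of its notch (z of knob in the frame of wedger above 0.0855 m), for 0.05 s.
2. the knob sits fully down in the free notch (z of knob in the frame of wedger below 0.082 m and angle between the x axis of knob and the x axis of wedger, either way round above 0.8 rad), for 0.3 s.
3. the carriage is at the end stop (y of carriage in the frame of wedger above 0.046 m), for 0.2 s.
At the end, for the whole second after the job is handed in: The knob sits fully down (within 2 mm) in the free notch, and the carriage is at rest within 4 mm of touching the end stop (all of step 2 and y of carriage in the frame of wedger above 0.046 m and linear speed of carriage below 0.005 m/s).
It fails at once if the knob is forced: its pin or its pull stop presses on the collar with more than 30 N (contact force between knob and collar above 30 N).
It fails at once if the carriage is forced against the locked knob's bolt with more than 20 N (contact force between carriage and knob above 20 N).
It fails at once if the carriage is driven into the end stop with more than 20 N (contact force between carriage and bumper above 20 N).
It fails at once if a bystander is moved by more than 25 mm (distance of any of apple, green_apple, pomegranate, mango, steel_cup, tape_roll, knife from where it was at the start of the episode above 0.025 m).
It also fails if it takes over 72 s, if anything falls off the work surface, if the arm or the gripper's body presses on something with over 40 N, if the wrist force passes 120 N, or if a joint passes its speed limit or range.

## Robot

A 6-joint arm with a two-finger parallel gripper is mounted at the origin on the work surface. World frame = base frame: x ahead of the robot, y to its left, z up, the work surface at z = 0. Lengths are in m, angles in rad, forces in N, time in s.
With the tool pointing down it reaches from about 0.4 to 0.825 m from the base axis. Payload 7 kg.
Tool frame: the origin (TCP) lies at the very end of the fingers, on their centre line; the grasp point (between the pads) lies 19 mm behind it; z points along the fingers, y is the line along which they close (so a half turn about z gives the same grasp; the last joint's range is limited). The gripper opens to 88 mm and grips with 3 to 60 N. Pads are 19 mm wide; open, the fingers measure 130 mm over their backs; the gripper's body (78 mm by 193 mm) begins 47 mm behind the grasp point.
Start: joints at [1.448, 0.359, 0.012, 0, -1.224, -0.288], TCP at [0.27, 0.619, 0.227] pointing down, gripper open.
Joint ranges: [-3.07, 3.07], [-1.43, 2.12], [-1.02, 1.25], [-3.03, 1.67], [-3.05, -0], [-3.03, 3.03]. Speed limits (rad/s): [2.39, 2.39, 3.01, 3.14, 3.14, 3.14].

## Interface

Orientations are given as a unit quaternion [w, x, y, z].
In Python, from plant import manip gives the robot as it stands.
- The arm moves only by the shell command python3 -m creep 'ROWS'. ROWS is JSON, a list of rows, each an object with "delta_rot": the turn, a rotation vector about the tool's x, y, z in degrees, a list of three; "slide": the shift along the tool's x, y, z in cm, a list of three; "jaw": the finger opening in cm, from 0 to 8.76. In form: [{"delta_rot": [wx, wy, wz], "slide": [x, y, z], "jaw": jaw}, ...]. A call has 1 to 5 rows; each row is the pose to reach, as a shift and turn from the pose commanded when the call began, along the tool's axes at that moment; what a row does not reach only later rows make up. A row lasts 1/10 s, in which the tool goes at most 50 mm and 8.59 degrees, less where a joint would pass 70% of its speed; a pose out of reach is approached as far as the arm can. A call with a gripper value outside its range is refused whole. The fingers move at their own pace and stop on an object; the grip force is fixed at half the most. Time passes only in rows, so rows that repeat a pose let the fingers close. It gives the time, the measured TCP pose, the force, the opening and the grip force at its end, in the units of the state.
- manip.get_state(): the state, without advancing time (a new reading comes with each control period).
- manip.snapshot(name): name is "scene" or "top" or "wrist"; returns (picture, depth): 384x512x3 uint8, red, green, blue; 384x512 float32, m along the optical axis (not along the pixel's ray), 0 where there is no reading.
- manip.camera_params(name): a dict with "K" (3x3 intrinsics, pixels), "world_from_camera" (4x4, takes a point from camera to world coordinates). Camera axes: x right, y up, looking along -z (the intrinsics and any distortion apply to the point x, -y, -z); pixel columns grow to the right and rows downward; lengths in m; the calibration is good to about 2 mm. A picture is of the moment at which its call begins: read the wrist's pose just before it. camera_params takes no time and is no camera call; for the wrist camera it gives the pose at the moment of the call.
- manip.sign_off(): hands the job in; it is judged then, once.
The state is a dict: "time_s": time; "joint_positions": joint angles; "dq": joint speeds; "effort": joint torques, N m; "tool_pos": TCP position; "tcp_rot": TCP orientation; "ft_force": force on the tool from outside, world axes, zero at the start; "moment": the same for the moment, N m; "width": opening from 0.0 (shut) to 1.0 (fully open); "finger_force": force on a finger pad.
Only numpy, scipy, OpenCV 4.12 (cv2) and the standard library are available. Lean on these libraries where they do the work, as an engineer would, in place of code of your own. Each camera call takes 0.05 s, during which the arm holds its last target. There are 200 camera calls.

## Working session

There is one attempt and no reset: what is moved stays moved. The work goes in short steps, Python scripts to look and compute and a shell command to move; the robot and the scene stay as the last step left them, time stands still between calls to the robot, and variables do not carry over. Pictures are saved under pics/ and viewed, at most 10 in all, crops included, and the job is handed in when it is done.

```bash
mkdir -p pics; cat > h.py <<'E'
from plant import manip
import numpy as np, cv2
from scipy.spatial.transform import Rotation as R
def snap(n,f):
    P=manip.camera_params(n); im,d=manip.snapshot(n); cv2.imwrite('pics/'+f+'.png',im[:,:,::-1]); np.savez('pics/'+f+'.npz',im=im,d=d,K=P['K'],T=P['world_from_camera']); return P,im,d
def cloud(f):
    z=np.load('pics/'+f+'.npz'); K,T,d=z['K'],z['T'],z['d']; v,u=np.indices(d.shape)
    p=np.stack([(u-K[0,2])/K[0,0]*d,-(v-K[1,2])/K[1,1]*d,-d],-1)
    return p@T[:3,:3].T+T[:3,3],z['im'],d
def st():
    s=manip.get_state(); q=s['tcp_rot']; r=R.from_quat([q[1],q[2],q[3],q[0]])
    print(s['time_s'],np.round(s['tool_pos'],4),np.round(s['ft_force'],1),s['width'],s['finger_force']);print(np.round(r.as_matrix(),3),np.round(s['joint_positions'],3)); return s,r
E
python3 - <<'E'
from h import *
st()
for n in('top','scene'):
    P,im,d=snap(n,n+'1'); print({k:P[k] for k in P})
E
```

```text
0.0 [0.2694 0.6184 0.2256] [-0.4  0.3  0.3] 1.0012385446247503 0.0
[[ 0.917 -0.399 -0.001]
 [-0.399 -0.917 -0.002]
 [ 0.     0.002 -1.   ]] [ 1.448  0.359  0.011 -0.    -1.224 -0.288]
{'K': array([[479.09038325,   0.        , 253.15373456],
       [  0.        , 479.09038325, 193.49577683],
       [  0.        ,   0.        ,   1.        ]]), 'world_from_camera': array([[ 2.69623255e-02,  9.97947329e-01, -5.80875333e-02,
         4.63570723e-01],
       [-9.99634250e-01,  2.70386333e-02,  5.27959651e-04,
         1.01424008e-02],
       [ 2.09748343e-03,  5.80520527e-02,  9.98311354e-01,
         1.44478770e+00],
       [ 0.00000000e+00,  0.00000000e+00,  0.00000000e+00,
         1.00000000e+00]])}
{'K': array([[398.46256868,   0.        , 248.31142176],
       [  0.        , 398.46256868, 188.85000057],
       [  0.        ,   0.        ,   1.        ]]), 'world_from_camera': array([[-0.86522726, -0.40712756,  0.29262421,  0.95061395],
       [ 0.50132984, -0.71075213,  0.49345699,  0.72112654],
       [ 0.00708334,  0.57365369,  0.81906732,  1.27637262],
       [ 0.        ,  0.        ,  0.        ,  1.        ]])}
```

View pics/top1.png

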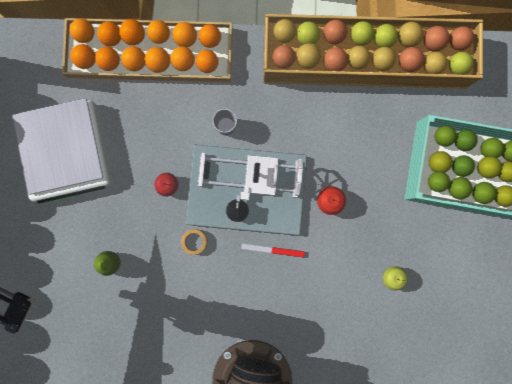

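View pics/scene1.png

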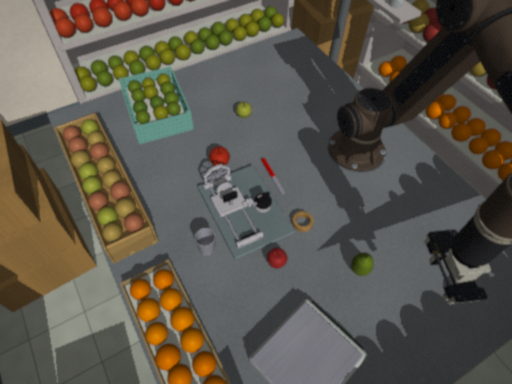

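The top view shows the plate with corners near (193,147), (307,153), (301,235) and (187,228). The knob is at (237,210), the handle at (257,173), the blade frame at (299,177), the end stop at (204,168), the tape roll at (194,242) and the knife at (273,250). Next I'll get positions from the depth.

```bash
python3 - <<'E'
from h import *
p,im,d=cloud('top1')
roi=np.zeros(d.shape,bool); roi[135:245,175:320]=True
pl=roi&(abs(p[...,2]-.025)<.006)&(d>0)
n,l,s,_=cv2.connectedComponentsWithStats(pl.astype(np.uint8)); 
k=1+np.argmax(s[1:,4]); q=p[l==k]
print('plate z',np.median(q[:,2]),len(q))
r=cv2.minAreaRect((q[:,:2]*1000).astype(np.float32)); print(r, cv2.boxPoints(r))
def rg(c,r0,lo,hi,nm):
    m=np.zeros(d.shape,bool); m[c[1]-r0:c[1]+r0,c[0]-r0:c[0]+r0]=True
    m&=(p[...,2]>lo)&(p[...,2]<hi); q=p[m]; 
    rr=cv2.minAreaRect((q[:,:2]*1000).astype(np.float32)); print(nm,len(q),np.median(q,0),(q.min(0)+q.max(0))/2,rr)
rg((237,210),16,.085,.12,'knobtop'); rg((237,210),18,.05,.08,'skirt'); rg((257,173),14,.1,.125,'handle')
rg((204,168),16,.035,.06,'bumper')
cv2.imwrite('pics/c.png',cv2.resize(im[135:250,175:320,::-1],None,fx=5,fy=5,interpolation=cv2.INTER_CUBIC))
E
```

```text
plate z 0.02684654460959135 4928
((558.7095336914062, 29.72967529296875), (340.1375732421875, 240.38656616210938), 86.2127456665039) [[ 427.54535 -132.02872]
 [ 667.4069  -147.90671]
 [ 689.8737   191.48807]
 [ 450.01215  207.36606]]
knobtop 88 [0.49425915 0.05362509 0.09834707] [0.49453393 0.05363151 0.0951296 ] ((494.6155090332031, 53.81852340698242), (14.1922025680542, 46.304168701171875), 86.83097076416016)
skirt 400 [0.50146312 0.04526696 0.06270605] [0.50613288 0.04684131 0.06250593] ((510.3185729980469, 49.97239303588867), (64.12108612060547, 96.02118682861328), 75.72444152832031)
handle 109 [0.60109008 0.00253049 0.11313651] [0.60069959 0.00177459 0.11078857] ((600.879638671875, 1.9137706756591797), (15.847942352294922, 53.74968719482422), 85.8565444946289)
bumper 321 [0.61317696 0.15308127 0.04900879] [0.61633407 0.14158804 0.04720009] ((617.0570678710938, 143.0038604736328), (91.2909927368164, 62.080970764160156), 2.0993900299072266)
```

View pics/c.png

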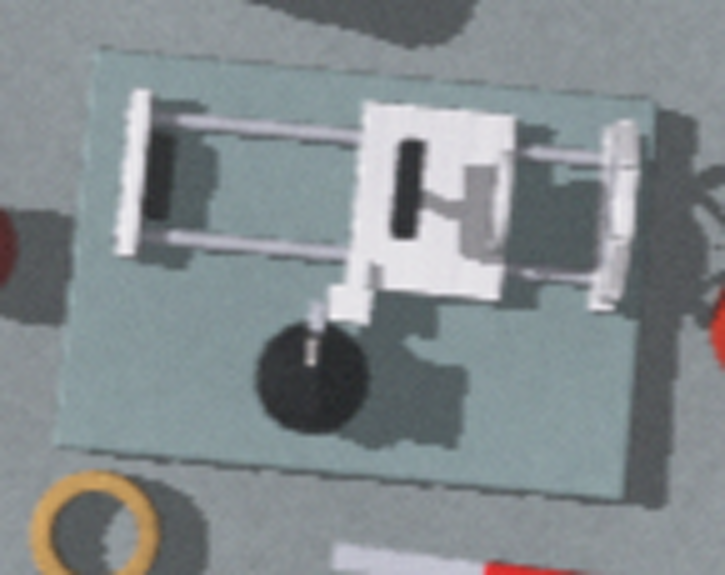

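The crop shows the knob at about (312,378) with its tab pointing at the carriage lug, and the handle at (408,190). The measured wedger yaw is −3.8°, with the knob at (0.495, 0.054) and the handle at (0.601, 0.002). The last joint's range means I should approach with tool yaw ≈ −184°.

```bash
cat >> h.py <<'E'
W=np.array([.570,.049]); YAW=-3.8
def go(x,y,z,yaw):
    s,r=st(); T=R.from_euler('zyx',[yaw,0,180],degrees=True)
    # tool x at yaw, z down
    print('slide cm',np.round(r.inv().apply(np.array([x,y,z])-s['tool_pos'])*100,2),'rot',np.round((r.inv()*T).as_rotvec(degrees=True),2))
E
python3 -m creep '[{"delta_rot":[0,0,40],"slide":[17,16.8,0],"jaw":5},{"delta_rot":[0,0,40],"slide":[17,16.8,0],"jaw":5},{"delta_rot":[0,0,40],"slide":[17,16.8,0],"jaw":5},{"delta_rot":[0,0,40],"slide":[17,16.8,0],"jaw":5},{"delta_rot":[0,0,40],"slide":[17,16.8,0],"jaw":5}]'
python3 -c "
from h import *
go(.495,.054,.20,-183.8)"
```

```text
time_s: 0.6
tool_pos: [0.3586, 0.3942, 0.2264]
tcp_rot: [0.0, 0.849, -0.529, -0.0]
ft_force: [0.5, 0.4, -0.2]
width: 0.609
finger_force: 0.0
0.6 [0.3586 0.3942 0.2264] [ 0.5  0.4 -0.2] 0.6087484975843112 0.0
[[ 0.44  -0.898 -0.   ]
 [-0.898 -0.44  -0.   ]
 [ 0.     0.001 -1.   ]] [ 1.201  0.125 -0.3   -0.    -1.146 -0.745]
slide cm [36.55  2.72  2.65] rot [ 1.0000e-02 -4.0000e-02  1.1231e+02]
```

```bash

python3 -m creep '[{"delta_rot":[0,0,42],"slide":[20,1.5,0],"jaw":5},{"delta_rot":[0,0,42],"slide":[20,1.5,0],"jaw":5},{"delta_rot":[0,0,42],"slide":[20,1.5,0],"jaw":5},{"delta_rot":[0,0,42],"slide":[20,1.5,0],"jaw":5},{"delta_rot":[0,0,42],"slide":[20,1.5,0],"jaw":5}]' >/dev/null
python3 -m creep '[{"delta_rot":[0,0,42],"slide":[0,0,0],"jaw":5},{"delta_rot":[0,0,42],"slide":[0,0,0],"jaw":5},{"delta_rot":[0,0,42],"slide":[0,0,0],"jaw":5},{"delta_rot":[0,0,42],"slide":[0,0,0],"jaw":5},{"delta_rot":[0,0,42],"slide":[0,0,0],"jaw":5}]' >/dev/null
python3 -c "
from h import *
go(.495,.054,.20,-183.8)"
```

```text
1.6 [0.4338 0.2109 0.2263] [-0.7  0.2  0.8] 0.5666596815787895 0.0
[[-0.847 -0.531 -0.001]
 [-0.531  0.847 -0.   ]
 [ 0.001  0.    -1.   ]] [ 0.861  0.038 -0.398 -0.    -1.136 -1.872]
slide cm [  3.15 -16.55   2.63] rot [-1.00e-02 -4.00e-02  2.83e+01]
```

```bash

python3 -m creep '[{"delta_rot":[0,0,28.3],"slide":[3.15,-16.55,2.6],"jaw":5},{"delta_rot":[0,0,28.3],"slide":[3.15,-16.55,2.6],"jaw":5},{"delta_rot":[0,0,28.3],"slide":[3.15,-16.55,2.6],"jaw":5},{"delta_rot":[0,0,28.3],"slide":[3.15,-16.55,2.6],"jaw":5},{"delta_rot":[0,0,28.3],"slide":[3.15,-16.55,2.6],"jaw":5}]' >/dev/null
python3 - <<'E'
from h import *
go(.495,.054,.12,-183.8)
snap('wrist','w1')
p,im,d=cloud('w1')
for lo,hi,nm in((.088,.108,'knobtop'),(.105,.125,'handle')):
    m=((p[...,2]>lo)&(p[...,2]<hi)&(d>.05)&(im.max(-1)<90)).astype(np.uint8)
    n,l,s,c=cv2.connectedComponentsWithStats(m)
    for k in range(1,n):
        if s[k,4]>150:
            q=p[l==k]; print(nm,s[k],np.median(q,0),cv2.minAreaRect((q[:,:2]*1000).astype(np.float32)))
E
```

```text
2.1 [0.4962 0.0521 0.1995] [-0.   0.2 -0.1] 0.5710347164876027 0.0
[[-0.998 -0.068 -0.002]
 [-0.068  0.998 -0.001]
 [ 0.002 -0.001 -1.   ]] [ 0.499  0.089 -0.406 -0.    -1.077 -2.002]
slide cm [0.09 0.21 7.95] rot [-0.05 -0.11  0.08]
knobtop [252 173  22  54 723] [0.49219245 0.05506272 0.09676225] ((496.966796875, 54.94786834716797), (14.051271438598633, 47.12983322143555), 86.20846557617188)
handle [192 289  18  28 185] [0.59591695 0.00927549 0.11212406] ((595.0626220703125, 9.137140274047852), (11.680293083190918, 32.16065979003906), 67.27128601074219)
```

View pics/w1.png

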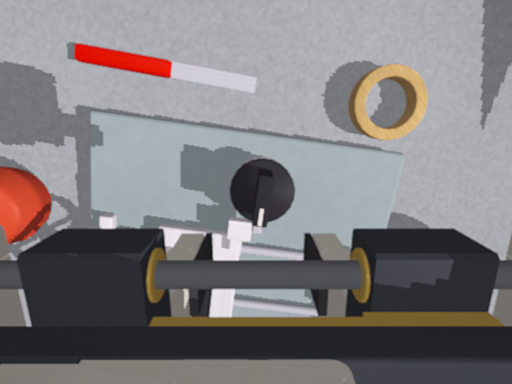

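The wrist view shows the knob bar centred near (263,190), with nothing between the fingers and it. Wrist depth agrees with the top camera to within 2 mm. I'll descend and close.

```bash

python3 -m creep '[{"delta_rot":[0,0,0],"slide":[0.06,0.22,4],"jaw":4.5},{"delta_rot":[0,0,0],"slide":[0.06,0.22,8],"jaw":4.5},{"delta_rot":[0,0,0],"slide":[0.06,0.22,11],"jaw":4.5},{"delta_rot":[0,0,0],"slide":[0.06,0.22,12.9],"jaw":4.5},{"delta_rot":[0,0,0],"slide":[0.06,0.22,12.9],"jaw":4.5}]'
python3 -m creep '[{"delta_rot":[0,0,0],"slide":[0,0,0],"jaw":2.2},{"delta_rot":[0,0,0],"slide":[0,0,0],"jaw":2.2}]' 
python3 -c "
from h import *
go(.4955,.0543,.07,-183.8)"
```

```text
time_s: 2.65
tool_pos: [0.4935, 0.0569, 0.0693]
tcp_rot: [-0.002, -0.037, 0.999, -0.001]
ft_force: [-0.6, -0.2, -0.3]
width: 0.513
finger_force: 0.0
time_s: 2.85
tool_pos: [0.4964, 0.0577, 0.0729]
tcp_rot: [0.001, -0.037, 0.999, 0.0]
ft_force: [-0.4, 0.0, -0.2]
width: 0.391
finger_force: 0.0
2.85 [0.4964 0.0577 0.0729] [-0.4  0.  -0.2] 0.39076970616802714 0.0
[[-0.997 -0.074  0.002]
 [-0.074  0.997  0.001]
 [-0.002  0.001 -1.   ]] [ 0.51   0.232 -0.57   0.    -0.766 -2.007]
slide cm [ 0.11 -0.33  0.29] rot [0.04 0.12 0.43]
```

```bash

for i in 1 2 3; do python3 -m creep '[{"delta_rot":[0,0,0],"slide":[0,0,0],"jaw":2.2}]' | grep -E "pos|width|rot"; done
```

```text
tool_pos: [0.4963, 0.0574, 0.0729]
tcp_rot: [0.001, -0.037, 0.999, 0.001]
width: 0.306
tool_pos: [0.4961, 0.0571, 0.0726]
tcp_rot: [0.001, -0.036, 0.999, 0.0]
width: 0.267
tool_pos: [0.4958, 0.0569, 0.0722]
tcp_rot: [0.001, -0.036, 0.999, 0.0]
width: 0.257
```

```bash

python3 -m creep '[{"delta_rot":[0,0,0],"slide":[0,-0.15,0.1],"jaw":2.2},{"delta_rot":[0,0,0],"slide":[0,-0.15,0.1],"jaw":2.2},{"delta_rot":[0,0,0],"slide":[0,-0.15,0.1],"jaw":2.2}]'
python3 -m creep '[{"delta_rot":[0,0,0],"slide":[0,0,0],"jaw":1.2},{"delta_rot":[0,0,0],"slide":[0,0,0],"jaw":0.8},{"delta_rot":[0,0,0],"slide":[0,0,0],"jaw":0.8},{"delta_rot":[0,0,0],"slide":[0,0,0],"jaw":0.8}]'
```

```text
time_s: 3.45
tool_pos: [0.4956, 0.0552, 0.0705]
tcp_rot: [-0.0, -0.036, 0.999, -0.0]
ft_force: [-0.4, -0.2, 0.2]
width: 0.252
finger_force: 0.0
time_s: 3.85
tool_pos: [0.4953, 0.0561, 0.0705]
tcp_rot: [-0.0, -0.036, 0.999, 0.001]
ft_force: [-2.3, 5.1, 2.5]
width: 0.168
finger_force: 29.2
```

```bash

python3 -m creep '[{"delta_rot":[0,0,0],"slide":[0,0.1,-0.3],"jaw":0.8},{"delta_rot":[0,0,0],"slide":[0,0.1,-0.6],"jaw":0.8},{"delta_rot":[0,0,0],"slide":[0,0.1,-0.8],"jaw":0.8},{"delta_rot":[0,0,0],"slide":[0,0.1,-0.8],"jaw":0.8},{"delta_rot":[0,0,0],"slide":[0,0.1,-0.8],"jaw":0.8}]'
```

```text
time_s: 4.35
tool_pos: [0.4953, 0.056, 0.0784]
tcp_rot: [-0.0, -0.036, 0.999, -0.0]
ft_force: [1.8, -1.6, -9.6]
width: 0.155
finger_force: 29.7
```

```bash

python3 -m creep '[{"delta_rot":[0,0,-5],"slide":[0,0,0],"jaw":0.8},{"delta_rot":[0,0,-10],"slide":[0,0,0],"jaw":0.8},{"delta_rot":[0,0,-15],"slide":[0,0,0],"jaw":0.8},{"delta_rot":[0,0,-20],"slide":[0,0,0],"jaw":0.8},{"delta_rot":[0,0,-20],"slide":[0,0,0],"jaw":0.8}]'
python3 -c "
from h import *
s,r=st(); print(s['moment'])"
```

```text
time_s: 4.85
tool_pos: [0.4954, 0.0553, 0.0784]
tcp_rot: [-0.0, -0.211, 0.978, -0.001]
ft_force: [4.0, -6.5, -8.6]
width: 0.157
finger_force: 29.7
4.85 [0.4954 0.0553 0.0784] [ 4.  -6.5 -8.6] 0.15749917754887835 29.744514226913452
[[-0.911 -0.412 -0.001]
 [-0.412  0.911 -0.001]
 [ 0.001 -0.001 -1.   ]] [ 5.070e-01  2.240e-01 -5.650e-01  1.000e-03 -7.830e-01 -1.654e+00]
[-2.35853631 -2.06419524 -0.04502497]
```

```bash
sed -i "s/'zyx'/'ZYX'/" h.py
python3 -m creep '[{"delta_rot":[0,0,-6],"slide":[0,-0.1,0],"jaw":0.8},{"delta_rot":[0,0,-12],"slide":[0,-0.1,0],"jaw":0.8},{"delta_rot":[0,0,-18],"slide":[0,-0.1,0],"jaw":0.8},{"delta_rot":[0,0,-24],"slide":[0,-0.1,0],"jaw":0.8},{"delta_rot":[0,0,-24],"slide":[0,-0.1,0],"jaw":0.8}]'
python3 -c "
from h import *
s,r=st(); print(s['moment'],r.as_euler('ZYX',degrees=True))"
```

```text
time_s: 5.35
tool_pos: [0.496, 0.0545, 0.0785]
tcp_rot: [-0.0, -0.41, 0.912, -0.001]
ft_force: [5.3, -6.1, -9.1]
width: 0.155
finger_force: 29.8
5.35 [0.496  0.0545 0.0785] [ 5.3 -6.1 -9.1] 0.1551972388239418 29.798005521297455
[[-0.664 -0.748 -0.   ]
 [-0.748  0.664 -0.001]
 [ 0.001 -0.001 -1.   ]] [ 5.050e-01  2.240e-01 -5.640e-01  1.000e-03 -7.830e-01 -1.232e+00]
[-2.12246331e+00 -1.96321510e+00 -2.04804600e-03] [-1.31617124e+02 -5.57545498e-02 -1.79959803e+02]
```

```bash
cat > m.py <<'E'
from h import *
s=manip.get_state(); q=s['tcp_rot']; r=R.from_quat([q[1],q[2],q[3],q[0]])
print('t',s['time_s'],'knobang',round((r.as_euler('ZYX',degrees=True)[0]+180-YAW)%360,1),'pos',np.round(s['tool_pos'],4),'F',np.round(s['ft_force'],1),'M',np.round(s['moment'],2),'w mm',round(s['width']*87.6,2),'ff',round(s['finger_force'],1))
E
python3 -m creep '[{"delta_rot":[0,0,0],"slide":[0,-0.14,0.09],"jaw":0.8},{"delta_rot":[0,0,0],"slide":[0,-0.14,0.17],"jaw":0.8},{"delta_rot":[0,0,0],"slide":[0,-0.14,0.17],"jaw":0.8}]' >/dev/null
python3 m.py
python3 -m creep '[{"delta_rot":[0,0,0],"slide":[0,0,0],"jaw":1.65},{"delta_rot":[0,0,0],"slide":[0,0,0],"jaw":1.65},{"delta_rot":[0,0,0],"slide":[0,0,0],"jaw":1.65},{"delta_rot":[0,0,0],"slide":[0,0,0],"jaw":1.65}]' >/dev/null
python3 m.py
python3 - <<'E'
from h import *
snap('wrist','w2')
E
```

```text
t 5.65 knobang 51.9 pos [0.4961 0.0544 0.0765] F [-3.9  2.6 -6.5] M [ 0.87  1.04 -0.03] w mm 13.66 ff 29.8
t 6.05 knobang 52.0 pos [0.4978 0.0547 0.0775] F [0.2 0.6 0.1] M [ 0.08 -0.12  0.03] w mm 16.53 ff 0.0
```

View pics/w2.png

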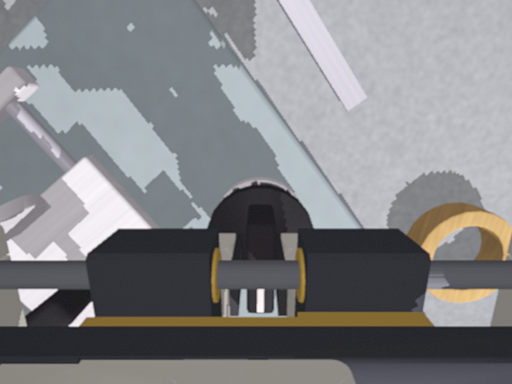

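The wrist view shows the loose bar centred between the pads. Its top is visible around (262,215), so the wrist depth will show the 6 mm drop directly.

```bash
cat >> m.py <<'E'
P=manip.camera_params('wrist'); im,d=manip.snapshot('wrist'); np.savez('pics/l.npz',im=im,d=d,K=P['K'],T=P['world_from_camera'])
p,im,d=cloud('l')
b=p[195:230,240:285]; q=b[(b[...,2]>.085)&(b[...,2]<.115)]
print('knob top z',np.round(np.median(q[:,2]),4),'n',len(q), 'skirt z',np.round(np.median(p[195:225,218:235,2]),4))
if len(q)>30:
    rr=cv2.fitLine((q[:,:2]*1000).astype(np.float32),cv2.DIST_L2,0,.01,.01).ravel(); print('bar ang',round((np.degrees(np.arctan2(rr[1],rr[0]))-YAW)%180,1))
E
python3 m.py
python3 -m creep '[{"delta_rot":[0,0,-4],"slide":[0,0,0],"jaw":1.5},{"delta_rot":[0,0,-7],"slide":[0,0,0],"jaw":1.5},{"delta_rot":[0,0,-7],"slide":[0,0,0],"jaw":1.5}]' >/dev/null
python3 m.py
```

```text
t 6.1 knobang 52.0 pos [0.4978 0.0546 0.0774] F [-0.5 -0.4 -0.5] M [ 0.08 -0.1   0.01] w mm 16.15 ff 0.0
knob top z 0.0983 n 470 skirt z 0.0663
bar ang 141.6
t 6.45 knobang 59.1 pos [0.4972 0.0553 0.0771] F [-2.7  6.4  1.7] M [ 2.15  1.13 -0.09] w mm 15.33 ff 3.8
knob top z 0.0982 n 462 skirt z 0.0664
bar ang 147.0
```

```bash

python3 -m creep '[{"delta_rot":[0,0,-4],"slide":[0,0.05,0],"jaw":1.5},{"delta_rot":[0,0,-4],"slide":[0,0.05,0],"jaw":1.5}]' >/dev/null
python3 m.py
python3 -m creep '[{"delta_rot":[0,0,-3],"slide":[0,0,0],"jaw":1.5},{"delta_rot":[0,0,-3],"slide":[0,0,0],"jaw":1.5}]' >/dev/null
python3 m.py
```

```text
t 6.7 knobang 63.0 pos [0.4971 0.0553 0.0771] F [-0.3  2.7  0.8] M [ 1.24  0.02 -0.01] w mm 15.14 ff 1.6
knob top z 0.0983 n 461 skirt z 0.0663
bar ang 150.4
t 6.95 knobang 65.9 pos [0.4971 0.0551 0.077 ] F [-0.7  5.1  0.3] M [ 1.44 -0.06 -0.09] w mm 15.15 ff 2.0
knob top z 0.0979 n 451 skirt z 0.0662
bar ang 153.5
```

```bash

python3 -m creep '[{"delta_rot":[0,0,-3],"slide":[0,0,0],"jaw":1.5},{"delta_rot":[0,0,-3],"slide":[0,0,0],"jaw":1.5}]' >/dev/null
python3 m.py
```

```text
t 7.2 knobang 68.9 pos [0.4969 0.0549 0.0769] F [ 1.1  2.1 -0.2] M [ 0.92 -0.35 -0.07] w mm 15.13 ff 1.6
knob top z 0.0977 n 436 skirt z 0.066
bar ang 156.9
```

```bash

python3 -m creep '[{"delta_rot":[0,0,-3],"slide":[0,0.03,0],"jaw":1.5},{"delta_rot":[0,0,-3],"slide":[0,0.03,0],"jaw":1.5}]' >/dev/null
python3 m.py
```

```text
t 7.45 knobang 71.9 pos [0.4967 0.0546 0.077 ] F [ 1.7  0.3 -1.2] M [ 0.21 -0.93 -0.04] w mm 15.53 ff 1.0
knob top z 0.0956 n 413 skirt z 0.0607
bar ang 160.7
```

```bash

python3 -m creep '[{"delta_rot":[0,0,0],"slide":[0,0,0],"jaw":1.8},{"delta_rot":[0,0,0],"slide":[0,0,0],"jaw":1.8},{"delta_rot":[0,0,0],"slide":[0,0,0],"jaw":1.8}]' >/dev/null
python3 m.py
```

```text
t 7.8 knobang 71.9 pos [0.4959 0.0546 0.0767] F [ 0.4 -0.6  0.1] M [ 0.03 -0.1   0.02] w mm 17.9 ff 0.0
knob top z 0.0953 n 397 skirt z 0.0608
bar ang 160.1
```

The skirt dropped about 5.5 mm at ~71°. I'll open, rise, and compare with the first wrist view to check that it's fully seated.

```bash

python3 -m creep '[{"delta_rot":[0,0,0],"slide":[0,0,0],"jaw":4},{"delta_rot":[0,0,0],"slide":[0,0,0],"jaw":4},{"delta_rot":[0,0,0],"slide":[0,0,0],"jaw":4},{"delta_rot":[0,0,0],"slide":[0,0,-2],"jaw":4},{"delta_rot":[0,0,0],"slide":[0,0,-5],"jaw":4}]' >/dev/null
python3 -m creep '[{"delta_rot":[0,0,0],"slide":[0,0,-4],"jaw":5},{"delta_rot":[0,0,0],"slide":[0,0,-7],"jaw":5},{"delta_rot":[0,0,0],"slide":[0,0,-7],"jaw":5},{"delta_rot":[0,0,0],"slide":[0,0,-7],"jaw":5}]' >/dev/null
python3 - <<'E'
from h import *
go(.601,.002,.2,-3.8-180)
snap('wrist','w3'); snap('top','top3')
def rep(f,lo,hi,nm,xy=(.4955,.0545),rad=.045):
    p,im,d=cloud(f); m=(d>.05)&(p[...,2]>lo)&(p[...,2]<hi)&(im.max(-1)<100)&(np.hypot(p[...,0]-xy[0],p[...,1]-xy[1])<rad)
    q=p[m]; print(f,nm,len(q),np.round(np.median(q,0),4),cv2.minAreaRect((q[:,:2]*1000).astype(np.float32)) if len(q)>3 else '')
for f in('w1','w3','top1','top3'):
    rep(f,.085,.11,'top'); rep(f,.05,.075,'skirt',rad=.033)
    rep(f,.1,.125,'handle',(.6,.002),.04)
E
```

```text
8.75 [0.4964 0.0551 0.1974] [-0.9  0.  -0.9] 0.569789341701654 0.0
[[-0.372 -0.928  0.001]
 [-0.928  0.372  0.001]
 [-0.002 -0.001 -1.   ]] [ 0.504  0.09  -0.411 -0.    -1.068 -0.885]
slide cm [  1.03 -11.68  -0.25] rot [1.000e-02 1.100e-01 7.195e+01]
w1 top 740 [0.4922 0.0551 0.0967] ((496.966796875, 54.94786834716797), (14.051271438598633, 47.12983322143555), 86.20846557617188)
w1 skirt 2369 [0.4928 0.0489 0.0614] ((495.7796936035156, 54.614295959472656), (64.5905532836914, 61.81500244140625), 89.30278778076172)
w1 handle 200 [0.596  0.0094 0.112 ] ((595.2444458007812, 9.854677200317383), (13.681851387023926, 32.15620040893555), 68.22535705566406)
w3 top 732 [0.4956 0.0499 0.0967] ((497.69287109375, 54.43621826171875), (47.26197814941406, 13.946441650390625), 65.10420227050781)
w3 skirt 2389 [0.493  0.0505 0.0615] ((496.767578125, 53.972801208496094), (62.6763801574707, 63.11627197265625), 60.29688262939453)
w3 handle 1277 [0.6004 0.0022 0.1125] ((603.8660888671875, 2.4921483993530273), (15.377419471740723, 54.55124282836914), 86.48563385009766)
top1 top 77 [0.4914 0.0533 0.0978] ((494.6155090332031, 53.81852340698242), (14.1922025680542, 46.304168701171875), 86.83097076416016)
top1 skirt 303 [0.4944 0.0509 0.0635] ((493.71533203125, 54.74867630004883), (60.75983428955078, 63.801918029785156), 0.8491841554641724)
top1 handle 84 [0.6012 0.0029 0.1135] ((600.7164306640625, 2.784942150115967), (12.387072563171387, 53.29002380371094), 86.31391143798828)
top3 top 0 [nan nan nan] 
top3 skirt 0 [nan nan nan] 
top3 handle 44 [0.6122 0.001  0.1147] ((611.3118896484375, 3.3308212757110596), (31.389799118041992, 11.168380737304688), 1.2612842321395874)
  return _methods._mean(a, axis=axis, dtype=dtype,
  ret = um.true_divide(
```

View pics/w3.png

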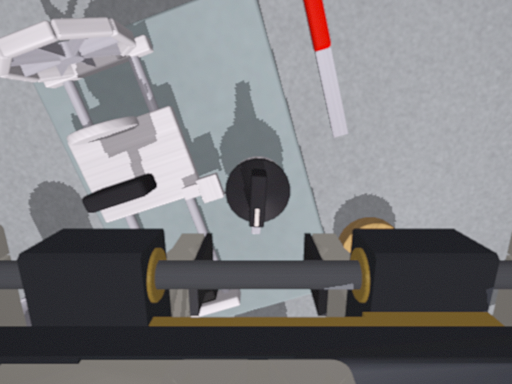

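Top and skirt heights match the locked state exactly, so the knob is fully down at ~69°. The view shows the tab at (256,228), clear of the lug at (210,187). Now the handle at (0.602, 0.002).

```bash

python3 -m creep '[{"delta_rot":[0,0,36],"slide":[1.0,-11.7,0],"jaw":3.2},{"delta_rot":[0,0,36],"slide":[1.0,-11.7,0],"jaw":3.2},{"delta_rot":[0,0,36],"slide":[1.0,-11.7,0],"jaw":3.2},{"delta_rot":[0,0,36],"slide":[1.0,-11.7,0],"jaw":3.2},{"delta_rot":[0,0,36],"slide":[1.0,-11.7,0],"jaw":3.2}]' >/dev/null
python3 -m creep '[{"delta_rot":[0,0,36],"slide":[0,0,0],"jaw":3.2},{"delta_rot":[0,0,36],"slide":[0,0,0],"jaw":3.2},{"delta_rot":[0,0,36],"slide":[0,0,0],"jaw":3.2},{"delta_rot":[0,0,36],"slide":[0,0,0],"jaw":3.2},{"delta_rot":[0,0,36],"slide":[0,0,0],"jaw":3.2}]' >/dev/null
python3 -m creep '[{"delta_rot":[0,0,0],"slide":[0,0,0],"jaw":3.2},{"delta_rot":[0,0,0],"slide":[0,0,0],"jaw":3.2},{"delta_rot":[0,0,0],"slide":[0,0,0],"jaw":3.2}]' >/dev/null
python3 -c "
from h import *
go(.602,.0022,.08,-183.8)"
```

```text
10.15 [0.6011 0.0021 0.1968] [-1.  -0.6 -0.9] 0.3683246991658346 0.0
[[-0.998  0.064 -0.   ]
 [ 0.064  0.998 -0.   ]
 [ 0.    -0.    -1.   ]] [ 0.328  0.259 -0.2    0.    -1.112 -1.963]
slide cm [-0.09  0.02 11.68] rot [-0.   -0.01  0.13]
```

```bash

python3 -m creep '[{"delta_rot":[0,0,0],"slide":[-0.1,0,4],"jaw":3.2},{"delta_rot":[0,0,0],"slide":[-0.1,0,7],"jaw":3.2},{"delta_rot":[0,0,0],"slide":[-0.1,0,9.5],"jaw":3.2},{"delta_rot":[0,0,0],"slide":[-0.1,0,11.5],"jaw":3.2},{"delta_rot":[0,0,0],"slide":[-0.1,0,11.5],"jaw":3.2}]' >/dev/null
python3 -m creep '[{"delta_rot":[0,0,0],"slide":[0,0,0],"jaw":3.2},{"delta_rot":[0,0,0],"slide":[0,0,0],"jaw":3.2},{"delta_rot":[0,0,0],"slide":[0,0,0],"jaw":3.2},{"delta_rot":[0,0,0],"slide":[0,0,0],"jaw":3.2}]'
python3 -m creep '[{"delta_rot":[0,0,0],"slide":[0,0,0],"jaw":2.2},{"delta_rot":[0,0,0],"slide":[0,0,0],"jaw":1.8},{"delta_rot":[0,0,0],"slide":[0,0,0],"jaw":1.2},{"delta_rot":[0,0,0],"slide":[0,0,0],"jaw":1.2},{"delta_rot":[0,0,0],"slide":[0,0,0],"jaw":1.2}]'
```

```text
time_s: 11.05
tool_pos: [0.6027, 0.0021, 0.0829]
tcp_rot: [0.001, 0.033, 0.999, 0.0]
ft_force: [-0.2, 0.4, -0.0]
width: 0.367
finger_force: 0.0
time_s: 11.55
tool_pos: [0.6025, 0.0039, 0.0821]
tcp_rot: [0.0, 0.033, 0.999, 0.001]
ft_force: [-2.0, 10.6, 2.7]
width: 0.182
finger_force: 30.0
```

```bash

python3 -m creep '[{"delta_rot":[0,0,0],"slide":[0,0.5,0],"jaw":1.2},{"delta_rot":[0,0,0],"slide":[0,1,0],"jaw":1.2},{"delta_rot":[0,0,0],"slide":[0,1.5,0],"jaw":1.2},{"delta_rot":[0,0,0],"slide":[0,2,0],"jaw":1.2},{"delta_rot":[0,0,0],"slide":[0,2,0],"jaw":1.2}]'
```

```text
time_s: 12.05
tool_pos: [0.6037, 0.0227, 0.0821]
tcp_rot: [0.0, 0.033, 0.999, 0.0]
ft_force: [-2.9, 2.1, 4.7]
width: 0.177
finger_force: 30.0
```

```bash

python3 -m creep '[{"delta_rot":[0,0,0],"slide":[0.05,0.8,0],"jaw":1.2},{"delta_rot":[0,0,0],"slide":[0.05,1.6,0],"jaw":1.2},{"delta_rot":[0,0,0],"slide":[0.05,2.4,0],"jaw":1.2},{"delta_rot":[0,0,0],"slide":[0.05,3.2,0],"jaw":1.2},{"delta_rot":[0,0,0],"slide":[0.05,4,0],"jaw":1.2}]'
python3 -m creep '[{"delta_rot":[0,0,0],"slide":[0,0.8,0],"jaw":1.2},{"delta_rot":[0,0,0],"slide":[0,1.6,0],"jaw":1.2},{"delta_rot":[0,0,0],"slide":[0,2.4,0],"jaw":1.2},{"delta_rot":[0,0,0],"slide":[0,3.2,0],"jaw":1.2},{"delta_rot":[0,0,0],"slide":[0,3.5,0],"jaw":1.2}]'
python3 -m creep '[{"delta_rot":[0,0,0],"slide":[0,0,0],"jaw":1.2},{"delta_rot":[0,0,0],"slide":[0,0,0],"jaw":1.2}]'
```

```text
time_s: 12.55
tool_pos: [0.6063, 0.0628, 0.0821]
tcp_rot: [0.001, 0.033, 0.999, 0.0]
ft_force: [3.7, -2.0, 3.1]
width: 0.181
finger_force: 30.0
time_s: 13.05
tool_pos: [0.6086, 0.0979, 0.0821]
tcp_rot: [0.0, 0.033, 0.999, 0.0]
ft_force: [4.8, -2.0, 2.9]
width: 0.181
finger_force: 30.0
time_s: 13.25
tool_pos: [0.6086, 0.0974, 0.0821]
tcp_rot: [0.001, 0.033, 0.999, 0.0]
ft_force: [5.3, 1.1, 2.4]
width: 0.181
finger_force: 30.0
```

```bash

python3 -m creep '[{"delta_rot":[0,0,0],"slide":[-0.05,0.2,0],"jaw":1.2},{"delta_rot":[0,0,0],"slide":[-0.05,0.4,0],"jaw":1.2},{"delta_rot":[0,0,0],"slide":[-0.05,0.6,0],"jaw":1.2},{"delta_rot":[0,0,0],"slide":[-0.05,0.8,0],"jaw":1.2},{"delta_rot":[0,0,0],"slide":[-0.05,1.0,0],"jaw":1.2}]'
python3 -m creep '[{"delta_rot":[0,0,0],"slide":[0,0.1,0],"jaw":1.2},{"delta_rot":[0,0,0],"slide":[0,0.1,0],"jaw":1.2}]'
```

```text
time_s: 13.75
tool_pos: [0.6092, 0.1063, 0.0821]
tcp_rot: [-0.0, 0.034, 0.999, -0.0]
ft_force: [4.0, -2.2, 5.2]
width: 0.182
finger_force: 30.0
time_s: 13.95
tool_pos: [0.6093, 0.1075, 0.0821]
tcp_rot: [-0.0, 0.034, 0.999, -0.0]
ft_force: [3.6, -0.3, 4.8]
width: 0.178
finger_force: 30.0
```

```bash

python3 -m creep '[{"delta_rot":[0,0,0],"slide":[0,0.1,0],"jaw":1.2},{"delta_rot":[0,0,0],"slide":[0,0.1,0],"jaw":1.2}]'
```

```text
time_s: 14.15
tool_pos: [0.6094, 0.1085, 0.0821]
tcp_rot: [0.0, 0.034, 0.999, -0.0]
ft_force: [2.7, -1.1, 5.8]
width: 0.174
finger_force: 30.0
```

```bash

python3 -m creep '[{"delta_rot":[0,0,0],"slide":[0,0.1,0],"jaw":1.2},{"delta_rot":[0,0,0],"slide":[0,0.15,0],"jaw":1.2}]'
```

```text
time_s: 14.35
tool_pos: [0.6094, 0.1098, 0.0821]
tcp_rot: [-0.0, 0.034, 0.999, -0.0]
ft_force: [3.5, -1.6, 5.3]
width: 0.179
finger_force: 30.0
```

```bash

python3 -m creep '[{"delta_rot":[0,0,0],"slide":[0,0.1,0],"jaw":1.2},{"delta_rot":[0,0,0],"slide":[0,0.1,0],"jaw":1.2}]'
```

```text
time_s: 14.55
tool_pos: [0.6095, 0.111, 0.0821]
tcp_rot: [-0.0, 0.034, 0.999, -0.0]
ft_force: [4.6, -1.7, 5.6]
width: 0.181
finger_force: 30.0
```

```bash

python3 -m creep '[{"delta_rot":[0,0,0],"slide":[0,0.1,0],"jaw":1.2},{"delta_rot":[0,0,0],"slide":[0,0.1,0],"jaw":1.2}]'
```

```text
time_s: 14.75
tool_pos: [0.6096, 0.1119, 0.0821]
tcp_rot: [0.0, 0.034, 0.999, -0.0]
ft_force: [3.8, -0.1, 6.1]
width: 0.178
finger_force: 30.0
```

```bash

python3 -m creep '[{"delta_rot":[0,0,0],"slide":[0,0.1,0],"jaw":1.2},{"delta_rot":[0,0,0],"slide":[0,0.1,0],"jaw":1.2}]'|grep -E "pos|ft"
```

```text
tool_pos: [0.6096, 0.1129, 0.0821]
ft_force: [2.9, -1.8, 5.6]
```

```bash

python3 -m creep '[{"delta_rot":[0,0,0],"slide":[0,0.1,0],"jaw":1.2},{"delta_rot":[0,0,0],"slide":[0,0.1,0],"jaw":1.2}]'|grep -E "pos|ft"
```

```text
tool_pos: [0.6097, 0.1138, 0.0821]
ft_force: [3.6, -0.4, 4.5]
```

```bash

python3 -m creep '[{"delta_rot":[0,0,0],"slide":[0,0.1,0],"jaw":1.2},{"delta_rot":[0,0,0],"slide":[0,0.1,0],"jaw":1.2}]'|grep -E "pos|ft"
```

```text
tool_pos: [0.6097, 0.1139, 0.0821]
ft_force: [3.9, -6.4, 5.9]
```

```bash
python3 - <<'E'
from h import *
snap('scene','s4')
im=cv2.imread('pics/s4.png'); cv2.imwrite('pics/s4c.png',cv2.resize(im[140:270,180:310],None,fx=4.5,fy=4.5,interpolation=cv2.INTER_CUBIC))
E
```

```text
(no output)
```

View pics/s4c.png

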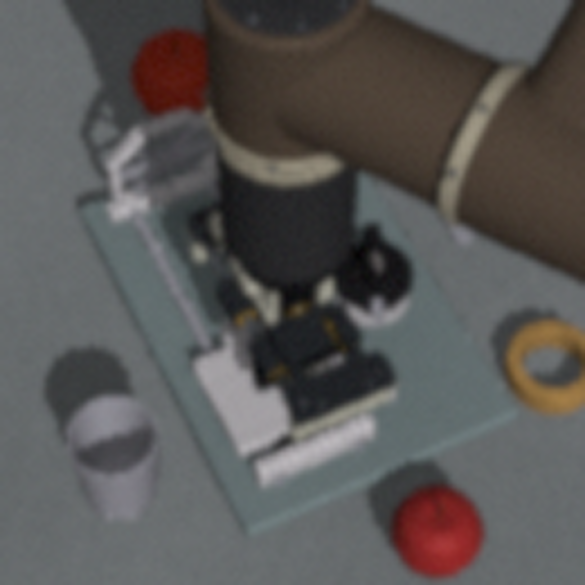

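The scene crop shows the carriage against the end stop at (320,440) and the knob turned, at (375,270). The TCP stalled while the y force jumped to −6.4 N, which confirms contact. I'll release and rise.

```bash

python3 -m creep '[{"delta_rot":[0,0,0],"slide":[0,0,0],"jaw":1.2},{"delta_rot":[0,0,0],"slide":[0,0,0],"jaw":1.2},{"delta_rot":[0,0,0],"slide":[0,0,0],"jaw":3.2},{"delta_rot":[0,0,0],"slide":[0,0,0],"jaw":3.2},{"delta_rot":[0,0,0],"slide":[0,0,0],"jaw":3.2}]'|grep -E "pos|ft|wid"
python3 -m creep '[{"delta_rot":[0,0,0],"slide":[0,0,0],"jaw":3.2},{"delta_rot":[0,0,0],"slide":[0,0,0],"jaw":3.2},{"delta_rot":[0,0,0],"slide":[0,0,-1.5],"jaw":3.2},{"delta_rot":[0,0,0],"slide":[0,0,-4],"jaw":3.2},{"delta_rot":[0,0,0],"slide":[0,0,-8],"jaw":3.2}]'|grep -E "pos|ft|wid"
python3 -m creep '[{"delta_rot":[0,0,0],"slide":[0,0,-4],"jaw":3.2},{"delta_rot":[0,0,0],"slide":[0,0,-8],"jaw":3.2},{"delta_rot":[0,0,0],"slide":[0,-5,-8],"jaw":3.2},{"delta_rot":[0,0,0],"slide":[0,-8,-8],"jaw":3.2},{"delta_rot":[0,0,0],"slide":[0,-8,-8],"jaw":3.2}]'|grep -E "pos|ft|wid"
python3 - <<'E'
from h import *
snap('wrist','w5')
p,im,d=cloud('w5')
def rep(f,lo,hi,nm,xy,rad):
    m=(d>.05)&(p[...,2]>lo)&(p[...,2]<hi)&(im.max(-1)<100)&(np.hypot(p[...,0]-xy[0],p[...,1]-xy[1])<rad)
    q=p[m]; print(nm,len(q),np.round(np.median(q,0),4),cv2.minAreaRect((q[:,:2]*1000).astype(np.float32)) if len(q)>3 else '')
rep('w5',.1,.125,'handle',(.61,.114),.04); rep('w5',.085,.11,'top',(.4955,.0545),.04)
E
```

```text
tool_pos: [0.6085, 0.115, 0.0809]
ft_force: [-0.3, -1.0, -0.1]
width: 0.353
tool_pos: [0.6081, 0.1147, 0.1603]
ft_force: [1.5, 0.3, -0.0]
width: 0.364
tool_pos: [0.6037, 0.0327, 0.2424]
ft_force: [-0.5, 0.2, -1.1]
width: 0.367
handle 933 [0.6088 0.1101 0.1124] ((610.4548950195312, 111.577880859375), (15.005694389343262, 53.063899993896484), 86.1431884765625)
top 764 [0.4967 0.0514 0.0966] ((497.58380126953125, 54.82227325439453), (47.747161865234375, 14.183805465698242), 65.23180389404297)
```

View pics/w5.png

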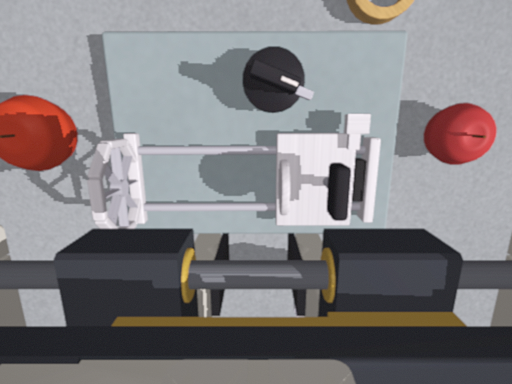

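The wrist view shows the carriage (315,178) against the end stop (370,180), the knob still down at ~69°, and everything released. The handle travelled about 109 mm, so the carriage is at y ≈ 49 mm.

```bash
python3 -c "
from plant import manip
print(manip.sign_off())"
```

```text
the job is handed in; nothing more can be done
None
```

The job is handed in, result not reported: the knob is fully down in the free notch (about 69° counterclockwise), the carriage rests against the end stop (y about 49 mm), and the gripper has let go of everything.

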